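# Slide the tall oil bottle back into its gap in the row

## Task

The tall green oil bottle has been left out on the tiles. Without gripping, lifting or tipping it, push it gently with the fingers low on its body, below the label, so that it slides upright into the empty gap in the row, between the soy-sauce bottle and the plum jar, until it stands back against the planter's drip tray. Leave everything else standing where it is.

Things in the scene. Friction and masses are not known exactly. Their poses are not given: they have to be found in the camera images.
- oil_bottle: The tall green glass bottle to be slid: round, 290 mm tall, 62 mm across, upright on the tiles, 0.6 to 0.85 kg. Origin at the centre of its underside, z up its axis. Its plain green lower body (the part to push) reaches 80 mm up; the white label starts at 88 mm. Friction on the tiles is such that, pushed higher than some 40 to 60 mm, it tips.
- oil_bottle_top: The upper part of the same bottle, fixed to it: the labelled body (62 mm across, 80 to 170 mm above the tiles), the shoulder, the 26 mm neck and the yellow cap. Not to be touched. Origin on the bottle's axis 80 mm above its underside.
- planter: Long terracotta planter with green onions at the back, fixed. Origin under its centre on the tiles; its front faces its own -x, y runs along it. It stands in a white drip tray 180 x 800 mm, 28 mm high, whose front edge (the bottle's stop) is at x = -0.090; the box above is 4 to 10 mm farther back, 120 mm high. The gap's middle is at y = 0, so the bottle's home is about x = -0.121, y = 0.
- soy_bottle: Dark brown soy-sauce bottle with a red cap, 62 mm across, 226 mm tall, loose, on one side of the gap (about 90 mm along the planter from the gap's middle, either side). Origin at the centre of its underside.
- plum_jar: Amber plum jar with a white lid, 72 mm across, 138 mm tall, loose, on the other side of the gap (about 90 mm along the planter from the gap's middle). Origin at the centre of its underside.
- kimchi_stack: Three stacked translucent blue kimchi containers with vent lids, 144 x 190 mm, 268 mm tall in all, 5.5 kg, at one end of the row. Origin at the centre of the underside, the long side along y.
- crock: Brown glazed crock with a lid, 152 mm across, 173 mm tall, 2.6 kg, at the other end of the row. Origin at the centre of its underside.
- measuring_cup: Steel measuring cup, 82 mm across, 70 mm tall, with a flat handle that reaches 119 mm along its own +y from the axis near the rim; loose on the tiles in front and to one side. Origin at the centre of its underside.
- dish: Small white ceramic dish, 96 mm across, 26 mm tall, loose on the tiles in front and to the other side. Origin at the centre of its underside.
- chopstick_a: Wooden chopstick, 230 mm long, 7 mm thick, lying along its own x beside the dish. Origin under its middle.
- chopstick_b: The other chopstick of the pair, alike, lying next to the first.

How it is judged:
By the outcome, as a careful person would: the job done as asked, in the order asked, and still so for the second after the job is handed in, with the robot touching nothing.
It also fails if it takes over 58 s, if anything falls off the work surface, if the arm or the gripper's body presses on something with over 40 N, if the wrist force passes 120 N, or if a joint passes its speed limit or range.

## Robot

A 6-joint arm with a two-finger parallel gripper is mounted at the origin on the work surface. World frame = base frame: x ahead of the robot, y to its left, z up, the work surface at z = 0. Lengths are in m, angles in rad, forces in N, time in s.
With the tool pointing down it reaches from about 0.3 to 0.875 m from the base axis. Payload 6.4 kg.
Tool frame: the origin (TCP) lies midway between the tips of the shut fingers; the grasp point (between the pads) lies 19 mm behind it; z points along the fingers, y is the line along which they close (so a half turn about z gives the same grasp; the last joint's range is limited). The gripper opens to 85 mm and grips with 20 to 120 N. Pads are 22 mm wide; open, the fingers measure 114 mm over their backs; the gripper's body (76 mm by 85 mm) begins 54 mm behind the grasp point. The pads swing forward as they close: fully open they stand 13 mm farther back than shut.
Start: joints at [1.02, 0.181, 1.607, -0, 1.354, -0.206], TCP at [0.194, 0.541, 0.231] pointing down, gripper open.
Joint ranges: [-2.99, 2.99], [-0.89, 2.07], [0.3, 2.58], [-1.14, 4.28], [0, 2.63], [-3.12, 3.12]. Speed limits (rad/s): [2.57, 2.57, 3.01, 3.14, 3.14, 3.14].

## Interface

Orientations are given as a unit quaternion [w, x, y, z].
In Python, from bench import sensors, vision, ctrl gives the robot as it stands.
- The arm moves only by the tool carry_out, never from a script. Its argument "deltas" is text: rows parted by semicolons, each of 7 numbers parted by spaces: the shift along the tool's x, y, z in mm, then the turn, a rotation vector about the tool's x, y, z in rad, then the closure, from 0 (fully open) to 1 (shut). In form: tx ty tz ax ay az claw; .... A call has 1 to 12 rows; each row is the pose to reach, as a shift and turn from the pose commanded when the call began, along the tool's axes at that moment; what a row does not reach only later rows make up. A row lasts 1/8 s, in which the tool goes at most 62.5 mm and 10.7 degrees, less where a joint would pass 70% of its speed; a pose out of reach is approached as far as the arm can. A call with a gripper value outside its range is refused whole. The fingers move at their own pace and stop on an object; the grip force is fixed at half the most. Time passes only in rows, so rows that repeat a pose let the fingers close. It gives the time, the measured TCP pose, the force, the opening and the grip force at its end, in the units of the state.
- sensors.get_obs(): the state, without advancing time (a new reading comes with each control period).
- vision.camera(name): name is "scene" or "top" or "wrist"; returns the picture (480x640x3 uint8, blue, green, red); there is no depth.
- vision.camera_model(name): a dict with "K" (3x3 intrinsics, pixels), "extrinsics" (4x4, takes a point from world to camera coordinates); the wrist camera has in their place "hand_eye" (4x4, takes a point from camera to tool coordinates, whose origin is the TCP and whose axes are the flange's). Camera axes: x right, y down, z forward; pixel columns grow to the right and rows downward; lengths in m; the calibration is good to about 2 mm. A picture is of the moment at which its call begins: read the wrist's pose just before it. camera_model takes no time and is no camera call.
- ctrl.hand_in(): hands the job in; it is judged then, once.
The state is a dict: "time_s": time; "q": joint angles; "dq": joint speeds; "joint_efforts": joint torques, N m; "eef_pos": TCP position; "eef_rot": TCP orientation; "wrist_force": force on the tool from outside, world axes, zero at the start; "torque": the same for the moment, N m; "opening": opening from 0.0 (shut) to 1.0 (fully open); "grasp_force": force on a finger pad.
Only numpy, scipy, OpenCV 4.12 (cv2) and the standard library are available. Lean on these libraries where they do the work, as an engineer would, in place of code of your own. Each camera call takes 0.05 s, during which the arm holds its last target. There are 200 camera calls.

## Working session

There is one attempt and no reset: what is moved stays moved. The work goes in short steps, Python scripts to look and compute and a tool call to move; the robot and the scene stay as the last step left them, time stands still between calls to the robot, and variables do not carry over. Pictures are saved under pics/ and viewed, at most 10 in all, crops included, and the job is handed in when it is done.

Besides the shell and the picture viewer there is one more tool, called after ">>>" as a command line: name --argument value ..., lists and objects as JSON in quotes. carry_out: Moves the arm, as the interface text tells. Its arguments: {"type":"object","properties":{"deltas":{"type":"string"}},"required":["deltas"]}

```bash
mkdir -p pics; python3 - <<'E'
from bench import sensors, vision
import cv2
o=sensors.get_obs();print(o['time_s'],o['eef_pos'],o['eef_rot'],o['opening'])
for n in('top','scene'):
    cv2.imwrite(f'pics/{n}1.png',vision.camera(n)); m=vision.camera_model(n);print(n,m['K'],m['extrinsics'])
print(vision.camera_model('wrist')['hand_eye'])
E
```

```text
0.0 [0.19404195 0.54067218 0.23037832] [-3.30516237e-04  1.71542148e-01  9.85176386e-01 -8.19033025e-04] 0.9975638723389327
top [[565.19456742   0.         323.70608187]
 [  0.         565.19456742 233.77176536]
 [  0.           0.           1.        ]] [[ 0.00887363 -0.99986584 -0.01376784  0.00999208]
 [-0.9969904  -0.00778601 -0.0771332   0.56806152]
 [ 0.07701565  0.01441085 -0.99692573  1.3317841 ]
 [ 0.          0.          0.          1.        ]]
scene [[535.62322001   0.         326.26437376]
 [  0.         535.62322001 231.79033863]
 [  0.           0.           1.        ]] [[ 0.05280389  0.99846049  0.01698255 -0.03708822]
 [ 0.81767232 -0.03346776 -0.57471026 -0.41347037]
 [-0.57325711  0.0442331  -0.81818073  1.78074934]
 [ 0.          0.          0.          1.        ]]
[[-6.50580904e-04 -9.61175163e-01 -2.75938185e-01  6.97316855e-02]
 [ 9.99998735e-01 -1.02588170e-03  1.21575031e-03 -7.05336471e-04]
 [-1.45162894e-03 -2.75937045e-01  9.61174615e-01 -1.43844373e-01]
 [ 0.00000000e+00  0.00000000e+00  0.00000000e+00  1.00000000e+00]]
```

View pics/top1.png

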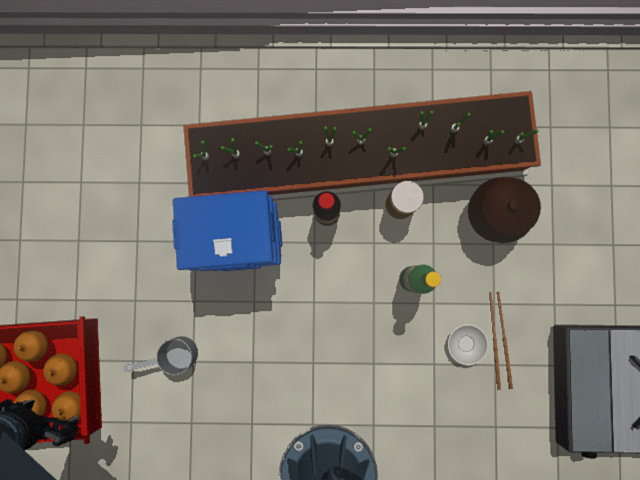

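View pics/scene1.png

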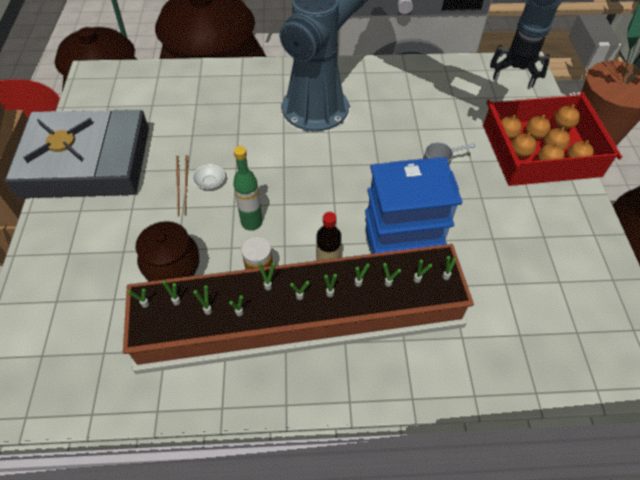

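The top view shows the oil cap near (433,280), the soy cap near (326,200), the jar lid near (407,196), and planter rim corners at (185,126), (530,93) and (540,164). I'll enlarge the region around them.

```bash
cat > h.py <<'E'
import numpy as np
from bench import vision
def bp(u,v,z,n='top'):
    m=vision.camera_model(n);K=np.array(m['K']);E=np.array(m['extrinsics'])
    R,t=E[:3,:3],E[:3,3];c=-R.T@t;d=R.T@np.linalg.solve(K,[u,v,1]);return c+d*(z-c[2])/d[2]
def pj(p,n='top'):
    m=vision.camera_model(n);K=np.array(m['K']);E=np.array(m['extrinsics'])
    q=K@(E[:3,:3]@np.array(p)+E[:3,3]);return q[:2]/q[2]
E
python3 - <<'E'
import cv2
from h import *
im=cv2.imread('pics/top1.png')
cv2.imwrite('pics/c1.png',cv2.resize(im[165:315,285:485],None,fx=4,fy=4,interpolation=cv2.INTER_CUBIC))
for k,a in dict(oil=(433,280,.29),soy=(326,200,.226),jar=(407,196,.138),TL=(185,126,.12),TR=(530,93,.12),BR=(540,164,.12),BL=(190,196,.12)).items(): print(k,bp(*a).round(4))
for k,a in dict(oil=(240,152,.29),soy=(329.5,217,.226),jar=(256,246,.138)).items(): print(k,bp(*a,'scene').round(4))
E
```

```text
oil [ 0.4607 -0.1979  0.29  ]
soy [0.6214 0.0077 0.226 ]
jar [ 0.6436 -0.1692  0.138 ]
TL [0.8025 0.3293 0.12  ]
TR [ 0.8822 -0.4488  0.12  ]
BR [ 0.7203 -0.4679  0.12  ]
BL [0.6429 0.3136 0.12  ]
oil [ 0.471  -0.1967  0.29  ]
soy [0.623  0.0079 0.226 ]
jar [ 0.6378 -0.169   0.138 ]
```

View pics/c1.png

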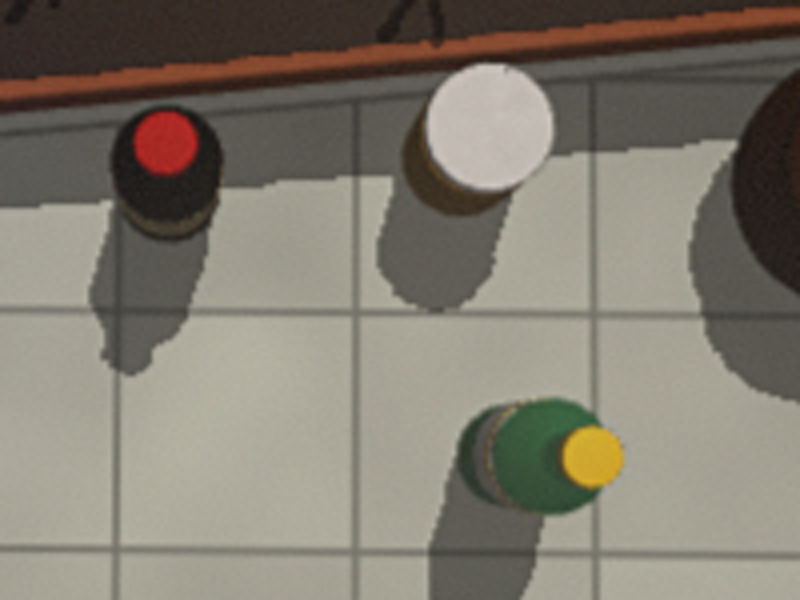

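Crop (4x, offset 285,165): oil cap (593,457), soy cap (166,142), jar lid (490,127), tray edge running from (0,134) through (355,100). I'll overlay the resulting models to check them.

```bash
python3 - <<'E'
import cv2
from h import *
f=lambda x,y,z:bp(285+x/4-.375,165+y/4-.375,z)
oil=f(593,457,.29);soy=f(166,142,.226);jar=f(490,127,.138);print(oil,soy,jar,(soy+jar)/2)
C=[bp(*a,.12)[:2] for a in((185,126),(530,93),(540,164),(190,196))]
ctr=np.mean(C,0);dy=(C[0]-C[1]+C[3]-C[2]);yaw=np.arctan2(-dy[0],dy[1]);print('planter',ctr,np.degrees(yaw))
ax=np.array([np.cos(yaw),np.sin(yaw)]);ay=np.array([-ax[1],ax[0]])
for z in(0,.028):
  for p in((0,134),(355,100)): q=f(*p,z)[:2];print('edge',z,(q-ctr)@ax)
for k in(soy,jar,oil): print('in planter',(k[:2]-ctr)@ax,(k[:2]-ctr)@ay)
a=np.linspace(0,6.283,60)
def ov(n):
  im=cv2.imread(f'pics/{n}1.png');s=4
  o,w,h=((285,165),200,150) if n=='top' else ((190,130),190,142)
  im=cv2.resize(im[o[1]:o[1]+h,o[0]:o[0]+w],None,fx=s,fy=s,interpolation=cv2.INTER_CUBIC)
  def pl(P,c): cv2.polylines(im,[np.int32([(pj(p,n)-o)*s+1.5 for p in P])],False,c,1)
  for c,r,z in((oil,.031,0),(oil,.031,.08),(oil,.031,.17),(oil,.014,.29),(soy,.031,0),(jar,.036,0),(jar,.036,.138)):
    pl([(c[0]+r*np.cos(t),c[1]+r*np.sin(t),z) for t in a],(255,0,255))
  for z in(0,.028): pl([(*(ctr-.09*ax+y*ay),z) for y in(-.4,.4)],(255,255,0))
  h0=ctr-.121*ax;pl([(h0[0]+.031*np.cos(t),h0[1]+.031*np.sin(t),0) for t in a],(0,0,255))
  return im
cv2.imwrite('pics/ov.png',cv2.resize(np.vstack([ov('top'),cv2.resize(ov('scene'),(800,600))]),(800,1200))[:, :][:600])
cv2.imwrite('pics/ov2.png',cv2.resize(ov('scene'),(800,598)))
E
```

```text
[ 0.46280078 -0.19765049  0.29      ] [0.62116532 0.00745283 0.226     ] [ 0.64280116 -0.16943011  0.138     ] [ 0.63198324 -0.08098864  0.182     ]
planter [ 0.76196021 -0.06841988] 5.750193580886895
edge 0 -0.0869458511253624
edge 0 -0.0863411745306944
edge 0.028 -0.0910988114678194
edge 0.028 -0.09050647841633687
in planter -0.13248464762338696 0.0895973676387514
in planter -0.12867982286037136 -0.08856325046400285
in planter -0.3106019146208799 -0.09860713475057344
```

View pics/ov.png

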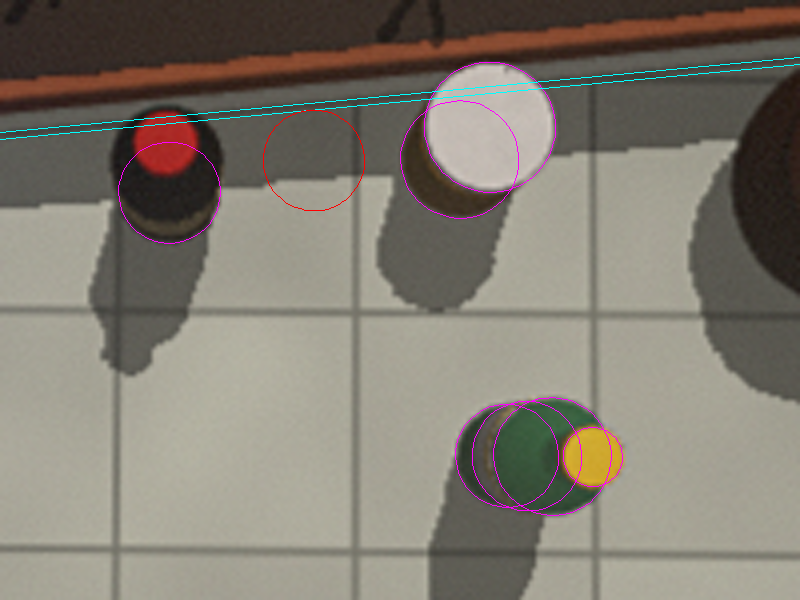

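View pics/ov2.png

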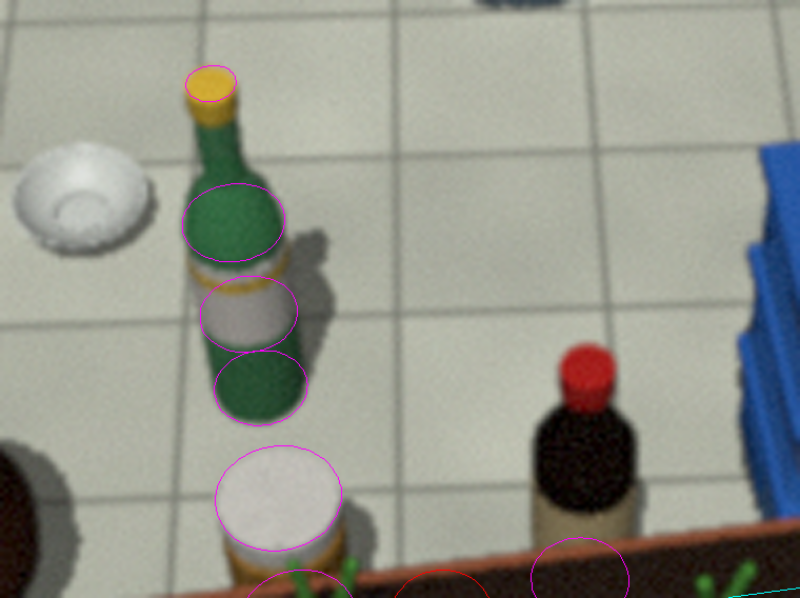

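The overlays fit well: oil base at (0.463,-0.198), home at about (0.642,-0.080), planter yaw 5.75°. I'll push with the tool leaned back about 45°, camera side up, using the part-open fingers as a cradle. This helper converts target poses to deltas.

```bash
cat >> h.py <<'E'
from scipy.spatial.transform import Rotation as Ro
from bench import sensors
CTR=np.array([.762,-.0684]);YAW=np.radians(5.75)
def p2w(p): return CTR+np.array([[np.cos(YAW),-np.sin(YAW)],[np.sin(YAW),np.cos(YAW)]])@np.array(p)
def rot(head,tilt): # world heading of the push, lean from vertical, rad; tool x up/forward
    d=np.array([np.cos(head),np.sin(head),0]);z=d*np.sin(tilt)-np.array([0,0,np.cos(tilt)])
    y=np.array([d[1],-d[0],0]);return Ro.from_matrix(np.c_[np.cross(y,z),y,z])
def now():
    o=sensors.get_obs();w,x,y,z=o['eef_rot'];return o,np.array(o['eef_pos']),Ro.from_quat([x,y,z,w])
def delta(pos,R,base=None):
    p,R0=base or now()[1:]
    return np.r_[R0.inv().apply(np.array(pos)-p)*1e3,(R0.inv()*R).as_rotvec()]
E
python3 - <<'E'
from h import *
print('dish',bp(467,345,.026))
np.set_printoptions(suppress=True,precision=3)
print(delta([.25,.25,.40],rot(np.radians(95),0)))
print(delta([.39,-.235,.40],rot(np.radians(31),0)))
E
```

```text
dish [ 0.3087536  -0.32359195  0.026     ]
[-150.836 -254.974 -169.171   -0.002    0.001    1.139]
[-446.538 -664.1   -168.633   -0.001    0.002    2.256]
```

>>> carry_out --deltas "0 0 -60 0 0 0 0; 0 0 -120 0 0 0 0; 0 0 -170 0 0 0.1 0; -50 -85 -170 0 0 0.4 0; -100 -170 -170 0 0 0.8 0; -150 -255 -170 0 0 1.14 0; -150 -255 -170 0 0 1.14 0; -150 -255 -170 0 0 1.14 0; -150 -255 -170 0 0 1.14 0.5; -150 -255 -170 0 0 1.14 0.5; -150 -255 -170 0 0 1.14 0.5; -150 -255 -170 0 0 1.14 0.5"

```text
time_s: 1.6
eef_pos: [0.2491, 0.2509, 0.4011]
eef_rot: [-0.0, 0.675, 0.738, -0.0]
wrist_force: [0.3, 0.1, 0.4]
opening: 0.498
grasp_force: 0.0
```

```bash
python3 - <<'E'
from h import *
np.set_printoptions(suppress=True,precision=3)
o=now()[0];print(o['time_s'],o['eef_pos'],o['q'],o['opening'],o['wrist_force'])
for z in(.33,):
  for t in(20,45): print(t,delta([.39,-.235,z],rot(np.radians(31),np.radians(t))))
E
```

```text
1.6 [0.249 0.251 0.401] [ 0.449 -0.443  1.829  0.     1.757  0.361] 0.4980681051043978 [0.316 0.085 0.427]
20 [-496.453   97.455   71.139   -0.196    0.312    1.106]
45 [-496.453   97.455   71.139   -0.439    0.701    1.058]
```

>>> carry_out --deltas "-60 12 0 0 0 0.17 0.57; -120 24 0 0 0 0.34 0.57; -180 36 0 0 0 0.5 0.57; -240 48 0 0 0 0.67 0.57; -300 60 0 0 0 0.83 0.57; -360 72 0 -0.05 0.1 1.0 0.57; -420 85 0 -0.15 0.2 1.1 0.57; -496 97 0 -0.2 0.31 1.1 0.57; -496 97 0 -0.32 0.5 1.08 0.57; -496 97 0 -0.44 0.7 1.06 0.57; -496 97 0 -0.44 0.7 1.06 0.57; -496 97 0 -0.44 0.7 1.06 0.57"

```text
time_s: 3.1
eef_pos: [0.3882, -0.2357, 0.4002]
eef_rot: [-0.102, 0.891, 0.244, 0.369]
wrist_force: [-0.1, -0.3, -0.0]
opening: 0.43
grasp_force: 0.0
```

```bash
python3 - <<'E'
from h import *
np.set_printoptions(suppress=True,precision=3)
o,p,R=now();print(o['time_s'],o['eef_pos'],o['q'],o['opening'],o['wrist_force'],R.as_matrix())
h=np.radians(31);b=np.array([.463,-.198]);q=b-.075*np.array([np.cos(h),np.sin(h)])
for z in(.1,.02): print(delta([*q,z],rot(h,np.radians(45))))
E
```

```text
3.1 [ 0.388 -0.236  0.4  ] [-1.364 -0.294  1.907  0.752  1.771 -0.264] 0.42969547853304785 [-0.136 -0.256 -0.02 ] [[ 0.609  0.51   0.608]
 [ 0.359 -0.86   0.362]
 [ 0.708 -0.002 -0.707]]
[-206.349    6.725  218.201    0.003   -0.001   -0.006]
[-262.963    6.876  274.723    0.003   -0.001   -0.006]
```

>>> carry_out --deltas "-30 1 32 0 0 0 0.57; -60 2 64 0 0 0 0.57; -90 3 96 0 0 0 0.57; -120 4 128 0 0 0 0.57; -150 5 159 0 0 0 0.57; -180 6 191 0 0 0 0.57; -206 7 218 0 0 0 0.57; -230 7 242 0 0 0 0.57; -230 7 242 0 0 0 0.57; -230 7 242 0 0 0 0.57"

```text
time_s: 4.35
eef_pos: [0.4004, -0.2375, 0.0686]
eef_rot: [-0.101, 0.891, 0.246, 0.369]
wrist_force: [-0.5, 0.4, 0.2]
opening: 0.426
grasp_force: 0.0
```

```bash
python3 - <<'E'
from h import *
import cv2
np.set_printoptions(suppress=True,precision=3)
o,p,R=now();print(o['time_s'],o['eef_pos'],o['q'],o['opening'],o['wrist_force'])
a=vision.camera('wrist');b=vision.camera('top')[165:405,285:525]
cv2.imwrite('pics/w2.png',np.hstack([cv2.resize(a,(533,400)),cv2.resize(b,(267,267))[:, :] if 0 else cv2.copyMakeBorder(cv2.resize(b,(267,267)),0,133,0,0,0)]))
h=np.radians(31);b=np.array([.463,-.198])
for r,z in((.075,.018),(.05,.018),(.036,.018)): print(delta([*(b-r*np.array([np.cos(h),np.sin(h)])),z],rot(h,np.radians(45))))
E
```

```text
4.35 [ 0.4   -0.238  0.069] [-1.333  0.265  2.153  0.826  1.168 -0.815] 0.4256536135556049 [-0.516  0.427  0.181]
[-36.455  -2.25   35.597   0.006   0.     -0.   ]
[-18.771  -2.354  53.267   0.006   0.     -0.   ]
[-8.868 -2.412 63.163  0.006  0.    -0.   ]
```

View pics/w2.png

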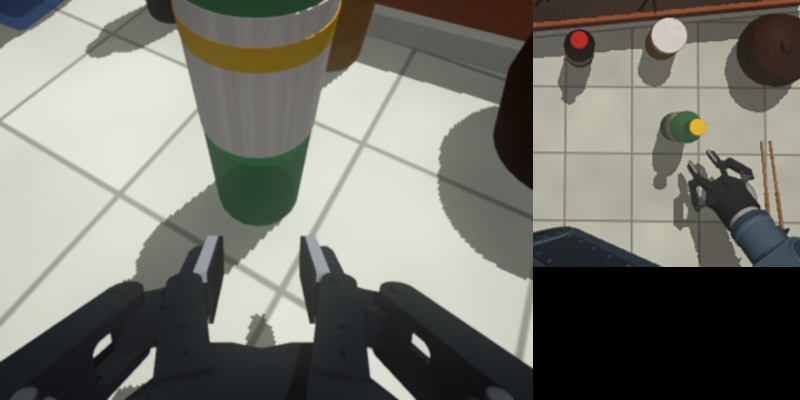

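The wrist view shows the bottle base at about (258,205), centred between the fingertips at (215,240) and (308,240), and clear of them. I'll descend and close in slowly until contact.

>>> carry_out --deltas "-18 -1 18 0 0 0 0.57; -36 -2 36 0 0 0 0.57; -36 -2 36 0 0 0 0.57; -29 -2 43 0 0 0 0.57; -22 -2 50 0 0 0 0.57; -16 -2 56 0 0 0 0.57; -12 -2 60 0 0 0 0.57; -10 -2 62 0 0 0 0.57; -10 -2 62 0 0 0 0.57"

```text
time_s: 5.58
eef_pos: [0.4304, -0.2164, 0.0166]
eef_rot: [-0.101, 0.891, 0.245, 0.369]
wrist_force: [-0.0, 1.0, 0.5]
opening: 0.431
grasp_force: 0.0
```

```bash
cat > path.py <<'E'
from h import *
import sys
np.set_printoptions(suppress=True,precision=3,linewidth=150)
P=np.array([[-.31,-.0986],[-.215,0],[-.121,0]]);RC=.030
def pose(t,rc=RC,z=.018):
    c=p2w((1-t)**2*P[0]+2*t*(1-t)*P[1]+t*t*P[2])
    h=YAW+np.radians(25)*max(0,1-t/.8)
    return [*(c-rc*np.array([np.cos(h),np.sin(h)])),z],rot(h,np.radians(45))
if __name__=='__main__':
    o,p,R=now();print(o['time_s'],p,o['wrist_force'],o['opening'])
    for t in np.linspace(float(sys.argv[1]),float(sys.argv[2]),int(sys.argv[3])):
        d=delta(*pose(t),(p,R));print('%.3f'%t,d[:3].round(1),d[3:].round(3))
E
python3 path.py 0 .25 11
```

```text
5.575 [ 0.43  -0.216  0.017] [-0.008  1.02   0.481] 0.43051169340908724
0.000 [6.6 0.6 4.7] [ 0.001 -0.001  0.   ]
0.025 [11.1 -2.2  9.2] [-0.009 -0.001  0.01 ]
0.050 [15.6 -4.9 13.7] [-0.019 -0.001  0.019]
0.075 [20.  -7.5 18.1] [-0.028 -0.001  0.029]
0.100 [ 24.4 -10.   22.5] [-0.038 -0.001  0.039]
0.125 [ 28.8 -12.3  26.9] [-0.048 -0.001  0.048]
0.150 [ 33.1 -14.6  31.2] [-0.057 -0.001  0.058]
0.175 [ 37.4 -16.7  35.5] [-0.067 -0.001  0.068]
0.200 [ 41.7 -18.8  39.8] [-0.076 -0.001  0.077]
0.225 [ 45.9 -20.7  44. ] [-0.086 -0.001  0.087]
0.250 [ 50.1 -22.5  48.2] [-0.096 -0.001  0.096]
```

>>> carry_out --deltas "2 0 2 0 0 0 0.57; 4 0 3.5 0 0 0 0.57; 6.6 0.6 4.7 0 0 0 0.57; 8.8 -0.8 7 -0.005 0 0.005 0.57; 11.1 -2.2 9.2 -0.009 0 0.01 0.57; 13.3 -3.6 11.5 -0.014 0 0.014 0.57; 15.6 -4.9 13.7 -0.019 0 0.019 0.57; 17.8 -6.2 15.9 -0.023 0 0.024 0.57; 20 -7.5 18.1 -0.028 0 0.029 0.57; 22.2 -8.8 20.3 -0.033 0 0.034 0.57; 24.4 -10 22.5 -0.038 0 0.039 0.57; 24.4 -10 22.5 -0.038 0 0.039 0.57"

```text
time_s: 7.08
eef_pos: [0.4539, -0.1906, 0.0181]
eef_rot: [-0.092, 0.897, 0.22, 0.372]
wrist_force: [-0.4, -1.9, -0.8]
opening: 0.427
grasp_force: 1.1
```

```bash
python3 path.py .1 .35 11; python3 - <<'E'
from h import *
import cv2
a=vision.camera('wrist');b=vision.camera('top')[165:315,285:485]
cv2.imwrite('pics/w3.png',np.vstack([cv2.resize(a[:,:],(400,300)),cv2.resize(b,(400,300))]))
E
```

```text
7.075 [ 0.454 -0.191  0.018] [-0.366 -1.88  -0.818] 0.4270067632239701
0.100 [-0.2  0.3 -0.1] [-0.    -0.001 -0.001]
0.125 [ 4.1 -2.4  4.2] [-0.01  -0.001  0.009]
0.150 [ 8.3 -5.   8.4] [-0.019 -0.001  0.019]
0.175 [12.5 -7.5 12.7] [-0.029 -0.001  0.028]
0.200 [16.7 -9.8 16.8] [-0.039 -0.001  0.038]
0.225 [ 20.8 -12.1  21. ] [-0.048 -0.001  0.047]
0.250 [ 24.9 -14.2  25.1] [-0.058 -0.001  0.057]
0.275 [ 29.  -16.2  29.2] [-0.068 -0.001  0.067]
0.300 [ 33.1 -18.1  33.3] [-0.077 -0.001  0.076]
0.325 [ 37.1 -19.9  37.3] [-0.087 -0.001  0.086]
0.350 [ 41.1 -21.6  41.3] [-0.097 -0.001  0.096]
```

View pics/w3.png

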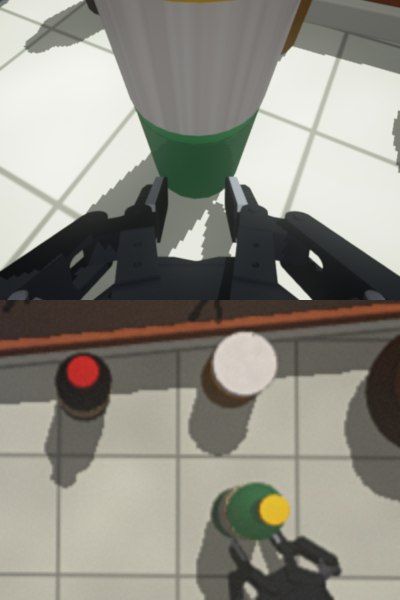

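The bottle is upright and cradled between both fingertips: base at about (202,195) in the wrist half, cap at (275,510) in the top half. I'll continue along the arc.

>>> carry_out --deltas "2 -1.2 2 -0.005 0 0.005 0.57; 4.1 -2.4 4.2 -0.01 0 0.009 0.57; 8.3 -5 8.4 -0.019 0 0.019 0.57; 12.5 -7.5 12.7 -0.029 0 0.028 0.57; 16.7 -9.8 16.8 -0.039 0 0.038 0.57; 20.8 -12.1 21 -0.048 0 0.047 0.57; 24.9 -14.2 25.1 -0.058 0 0.057 0.57; 29 -16.2 29.2 -0.068 0 0.067 0.57; 33.1 -18.1 33.3 -0.077 0 0.076 0.57; 37.1 -19.9 37.3 -0.087 0 0.086 0.57; 39.1 -20.7 39.3 -0.092 0 0.091 0.57; 41.1 -21.6 41.3 -0.097 0 0.096 0.57"

```text
time_s: 8.68
eef_pos: [0.4955, -0.1447, 0.0179]
eef_rot: [-0.065, 0.91, 0.158, 0.377]
wrist_force: [-3.8, -3.5, 0.4]
opening: 0.43
grasp_force: 2.4
```

```bash
python3 path.py .35 .6 11
```

```text
8.675 [ 0.495 -0.145  0.018] [-3.81  -3.482  0.395] 0.4299623153727673
0.350 [ 0.2 -0.3  0. ] [ 0.001 -0.001 -0.001]
0.375 [ 4.  -2.6  3.8] [-0.009 -0.001  0.009]
0.400 [ 7.8 -4.8  7.6] [-0.018 -0.001  0.019]
0.425 [11.5 -6.9 11.3] [-0.028 -0.001  0.028]
0.450 [15.2 -8.8 15.1] [-0.038 -0.001  0.038]
0.475 [ 18.9 -10.6  18.8] [-0.047 -0.001  0.048]
0.500 [ 22.6 -12.4  22.5] [-0.057 -0.001  0.057]
0.525 [ 26.3 -14.   26.2] [-0.066 -0.001  0.067]
0.550 [ 30.  -15.4  29.8] [-0.076 -0.001  0.077]
0.575 [ 33.6 -16.8  33.5] [-0.086 -0.001  0.086]
0.600 [ 37.2 -18.   37.1] [-0.095 -0.001  0.096]
```

>>> carry_out --deltas "2 -1.3 2 -0.005 0 0.005 0.57; 4 -2.6 3.8 -0.009 0 0.009 0.57; 7.8 -4.8 7.6 -0.018 0 0.019 0.57; 11.5 -6.9 11.3 -0.028 0 0.028 0.57; 15.2 -8.8 15.1 -0.038 0 0.038 0.57; 18.9 -10.6 18.8 -0.047 0 0.048 0.57; 22.6 -12.4 22.5 -0.057 0 0.057 0.57; 26.3 -14 26.2 -0.066 0 0.067 0.57; 30 -15.4 29.8 -0.076 0 0.077 0.57; 33.6 -16.8 33.5 -0.086 0 0.086 0.57; 35.4 -17.4 35.3 -0.09 0 0.091 0.57; 37.2 -18 37.1 -0.095 0 0.096 0.57"

```text
time_s: 10.18
eef_pos: [0.5388, -0.1101, 0.0179]
eef_rot: [-0.04, 0.919, 0.097, 0.381]
wrist_force: [-4.5, -2.1, 0.7]
opening: 0.431
grasp_force: 2.3
```

```bash
python3 path.py .6 1 17; python3 - <<'E'
from h import *
import cv2
a=vision.camera('wrist');b=vision.camera('top')[165:315,285:485]
cv2.imwrite('pics/w4.png',np.vstack([cv2.resize(a,(400,300)),cv2.resize(b,(400,300),interpolation=cv2.INTER_CUBIC)]))
E
```

```text
10.175 [ 0.539 -0.11   0.018] [-4.518 -2.096  0.748] 0.4309926005482612
0.600 [ 0.1 -0.1 -0. ] [-0.    -0.001 -0.   ]
0.625 [ 3.5 -1.8  3.5] [-0.01  -0.001  0.009]
0.650 [ 7.  -3.5  6.9] [-0.02  -0.001  0.019]
0.675 [10.4 -5.1 10.4] [-0.029 -0.001  0.029]
0.700 [13.9 -6.5 13.8] [-0.039 -0.001  0.038]
0.725 [17.3 -7.8 17.3] [-0.049 -0.001  0.048]
0.750 [20.7 -9.  20.7] [-0.058 -0.001  0.058]
0.775 [ 24.2 -10.   24.1] [-0.068 -0.001  0.067]
0.800 [ 27.6 -11.   27.6] [-0.078 -0.001  0.077]
0.825 [ 31.  -11.4  30.9] [-0.078 -0.001  0.077]
0.850 [ 34.3 -11.7  34.3] [-0.078 -0.001  0.077]
0.875 [ 37.7 -11.8  37.7] [-0.078 -0.001  0.077]
0.900 [ 41.  -11.9  41. ] [-0.078 -0.001  0.077]
0.925 [ 44.4 -11.8  44.4] [-0.078 -0.001  0.077]
0.950 [ 47.7 -11.6  47.7] [-0.078 -0.001  0.077]
0.975 [ 51.  -11.2  51. ] [-0.078 -0.001  0.077]
1.000 [ 54.3 -10.8  54.3] [-0.078 -0.001  0.077]
```

View pics/w4.png

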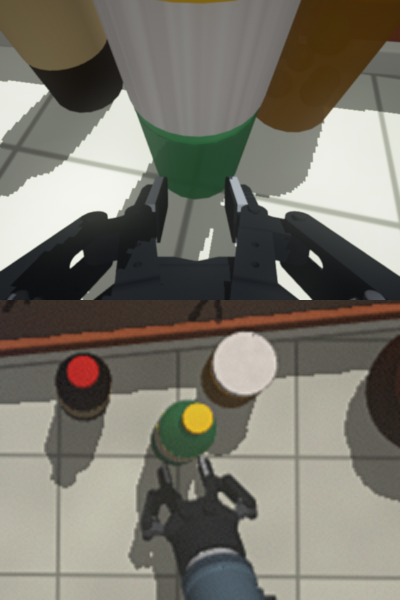

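The bottle is upright, with its cap at (197.5,418) in the lower half. The soy bottle and jar haven't moved. I'll measure where the bottle sits relative to the TCP.

```bash
python3 - <<'E'
from h import *
b=bp(285+197.5/2-.25,165+118/2-.25,.29)[:2];o,p,R=now();z=R.as_matrix()[:,2];d=z[:2]/np.linalg.norm(z[:2])
v=b-p[:2];print(b,'ahead',v@d,'left',v@[-d[1],d[0]])
A=np.array([[np.cos(YAW),-np.sin(YAW)],[np.sin(YAW),np.cos(YAW)]]);print('planter',A.T@(b-CTR))
E
```

```text
[ 0.56744513 -0.10375276] ahead 0.02922275411024036 left 6.393160426355406e-05
planter [-0.19711789 -0.01568281]
```

>>> carry_out --deltas "1.8 -0.9 1.8 -0.005 0 0.005 0.57; 3.5 -1.8 3.5 -0.01 0 0.009 0.57; 7 -3.5 6.9 -0.02 0 0.019 0.57; 10.4 -5.1 10.4 -0.029 0 0.029 0.57; 13.9 -6.5 13.8 -0.039 0 0.038 0.57; 17.3 -7.8 17.3 -0.049 0 0.048 0.57; 20.7 -9 20.7 -0.058 0 0.058 0.57; 24.2 -10 24.1 -0.068 0 0.067 0.57; 27.6 -11 27.6 -0.078 0 0.077 0.57; 31 -11.4 30.9 -0.078 0 0.077 0.57; 34.3 -11.7 34.3 -0.078 0 0.077 0.57; 36 -11.8 36 -0.078 0 0.077 0.57"

```text
time_s: 11.78
eef_pos: [0.5864, -0.088, 0.018]
eef_rot: [-0.019, 0.923, 0.046, 0.383]
wrist_force: [-4.0, -1.8, 0.4]
opening: 0.426
grasp_force: 2.2
```

```bash
python3 path.py .86 1.04 10; python3 - <<'E'
from h import *
import cv2
a=vision.camera('wrist');b=vision.camera('top')[165:315,285:485]
cv2.imwrite('pics/w5.png',np.vstack([cv2.resize(a[:240],(400,200)),cv2.resize(b[:100],(800,400),interpolation=cv2.INTER_CUBIC)[:, :]]) if 0 else np.vstack([cv2.copyMakeBorder(cv2.resize(a[:350],(400,292)),0,0,0,400,0),cv2.resize(b[:77],(800,308),interpolation=cv2.INTER_CUBIC)]))
E
```

```text
11.775 [ 0.586 -0.088  0.018] [-4.014 -1.756  0.367] 0.42613213272064215
0.860 [-0.5  0.1 -0.4] [ 0.    -0.001  0.   ]
0.880 [ 2.2 -0.5  2.2] [ 0.    -0.001  0.   ]
0.900 [ 4.9 -0.9  4.9] [ 0.    -0.001  0.   ]
0.920 [ 7.5 -1.2  7.6] [ 0.    -0.001  0.   ]
0.940 [10.2 -1.5 10.2] [ 0.    -0.001  0.   ]
0.960 [12.8 -1.7 12.9] [ 0.    -0.001  0.   ]
0.980 [15.5 -1.8 15.5] [ 0.    -0.001  0.   ]
1.000 [18.1 -1.9 18.2] [ 0.    -0.001  0.   ]
1.020 [20.8 -1.8 20.9] [ 0.    -0.001  0.   ]
1.040 [23.5 -1.7 23.5] [ 0.    -0.001  0.   ]
```

View pics/w5.png

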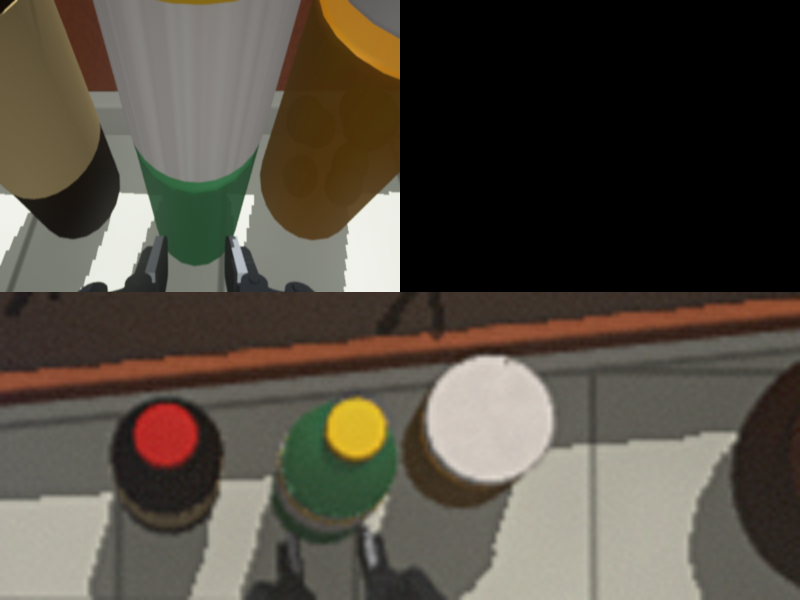

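The bottle is upright inside the gap, with its cap at (357,428) and clearance on both sides; both neighbours are unmoved. For the last ~25 mm I'll go slowly and watch the force.

>>> carry_out --deltas "1 -0.2 1 0 0 0 0.57; 2.5 -0.5 2.5 0 0 0 0.57; 4.5 -0.9 4.5 0 0 0 0.57; 6.5 -1.1 6.5 0 0 0 0.57; 8.5 -1.3 8.5 0 0 0 0.57; 10.5 -1.5 10.5 0 0 0 0.57; 12.5 -1.7 12.5 0 0 0 0.57; 14 -1.8 14 0 0 0 0.57; 15.5 -1.8 15.5 0 0 0 0.57; 16.5 -1.9 16.5 0 0 0 0.57"

```text
time_s: 13.12
eef_pos: [0.6092, -0.0838, 0.018]
eef_rot: [-0.019, 0.923, 0.046, 0.382]
wrist_force: [-3.8, 0.3, -1.8]
opening: 0.427
grasp_force: 2.2
```

>>> carry_out --deltas "0.4 0 0.4 0 0 0 0.57; 0.8 0 0.8 0 0 0 0.57; 1.2 0 1.2 0 0 0 0.57"

```text
time_s: 13.5
eef_pos: [0.6108, -0.0837, 0.018]
eef_rot: [-0.019, 0.923, 0.046, 0.382]
wrist_force: [-4.4, -0.9, 0.1]
opening: 0.43
grasp_force: 2.2
```

>>> carry_out --deltas "0.4 0 0.4 0 0 0 0.57; 0.8 0 0.8 0 0 0 0.57; 1.2 0 1.2 0 0 0 0.57"

```text
time_s: 13.88
eef_pos: [0.6125, -0.0835, 0.0181]
eef_rot: [-0.019, 0.923, 0.046, 0.382]
wrist_force: [-3.9, -0.6, -0.8]
opening: 0.43
grasp_force: 2.1
```

>>> carry_out --deltas "0.4 0 0.4 0 0 0 0.57; 0.8 0 0.8 0 0 0 0.57"

```text
time_s: 14.12
eef_pos: [0.6133, -0.0835, 0.0178]
eef_rot: [-0.019, 0.923, 0.046, 0.382]
wrist_force: [-8.0, -0.9, 2.3]
opening: 0.434
grasp_force: 4.0
```

>>> carry_out --deltas "0.3 0 0.3 0 0 0 0.57; 0.3 0 0.3 0 0 0 0.57"

```text
time_s: 14.38
eef_pos: [0.6134, -0.0834, 0.0177]
eef_rot: [-0.019, 0.923, 0.046, 0.382]
wrist_force: [-9.9, -2.0, 3.3]
opening: 0.43
grasp_force: 4.5
```

The force rose from 4 to 10 N with the TCP stalled, so the bottle is against the tray. I'll back straight off, then rise.

>>> carry_out --deltas "-1 0 -1 0 0 0 0.57; -3 0 -3 0 0 0 0.57; -7 0 -7 0 0 0 0.57; -15 0 -15 0 0 0 0.57; -30 0 -30 0 0 0 0.57; -50 0 -50 0 0 0 0.57; -70 0 -70 0 0 0 0.57; -60 0 -90 0 0 0 0.57; -40 0 -120 0 0 0 0.57; -10 0 -150 0 0 0 0.57; 20 0 -180 0 0 0 0.57; 20 0 -180 0 0 0 0.57"

```text
time_s: 15.88
eef_pos: [0.5027, -0.0963, 0.1636]
eef_rot: [-0.016, 0.921, 0.048, 0.385]
wrist_force: [-0.3, -0.2, 0.8]
opening: 0.429
grasp_force: 0.0
```

```bash
python3 - <<'E'
from h import *
import cv2
o=now()[0];print(o['time_s'],o['eef_pos'],o['wrist_force'])
a=vision.camera('scene')[130:272,190:380];b=vision.camera('top')[165:315,285:485]
cv2.imwrite('pics/w6.png',np.vstack([cv2.resize(a,(400,299)),cv2.resize(b[:75],(800,300),interpolation=cv2.INTER_CUBIC)]) if 0 else np.vstack([cv2.copyMakeBorder(cv2.resize(a,(400,299)),0,0,0,400,0),cv2.resize(b[:75],(800,300),interpolation=cv2.INTER_CUBIC)]))
E
```

```text
15.875 [ 0.50269625 -0.09628951  0.16355631] [-0.33525665 -0.21918509  0.77893712]
```

View pics/w6.png

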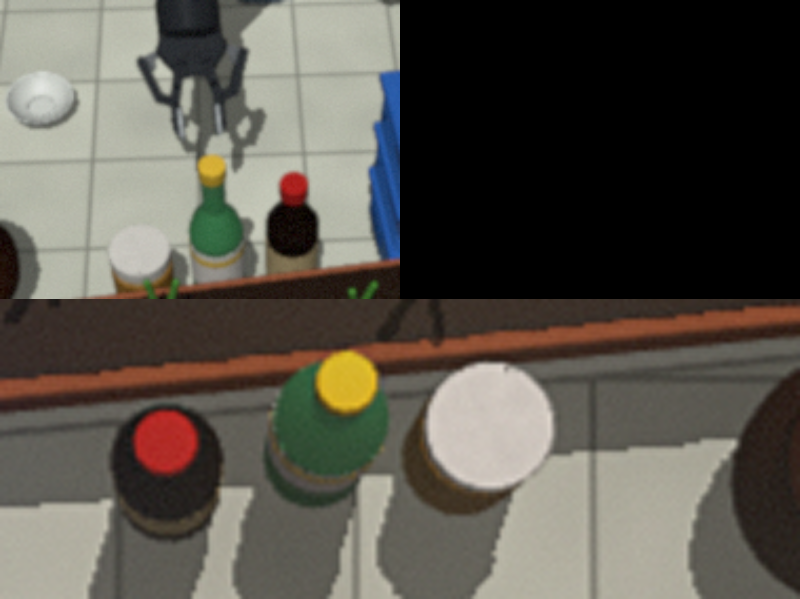

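The oil bottle stands upright against the tray, cap at (347,381). The soy cap (166,441) and jar lid (490,426) are at their original pixels, and the gripper is clear.

```bash
python3 - <<'E'
from h import *
from bench import ctrl
b=bp(285+347/4-.375,165+82/4-.375,.29)[:2]
A=np.array([[np.cos(YAW),-np.sin(YAW)],[np.sin(YAW),np.cos(YAW)]]);q=A.T@(b-CTR);print(q)
if abs(q-[-.121,0]).max()<.006: print(ctrl.hand_in())
E
```

```text
[-0.12043993  0.00014068]
the job is handed in; nothing more can be done
None
```

The oil bottle stands upright in the gap against the drip tray, within about 1 mm of its home by the top camera; the soy bottle and plum jar did not move, and the job was handed in at about 16 s.

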